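# Find the thread hand of a wing nut, undo it and slide the model car's base out

### The job

The orange wing nut holds the model car's slotted base on the display board, and nobody knows whether its thread is left-handed or right-handed. Push gently on a wing one way and the other to find out which way it gives, never forcing it, and unscrew it by about three quarters of a turn; then slide the base with the car along its rails until its fork is completely clear of the nut, stopping before it hangs over the end of the board. Do not disturb the can, jar, mug and carton standing around, and let go of everything at the end.

Things in the scene. Friction and masses are not known exactly. Their poses are not given: they have to be found in the camera images.
- nut (a joint): turn of the orange plastic wing nut about its upright stud, rad, 0 at the start, growing counter-clockwise seen from above. Tight at the start: one way it gives under 0.1 rad and is then solid; the other way (clockwise if the thread is left-handed; differs from start to start, nothing shows it) it turns against a steady 0.22 N m (5.5 N at 40 mm) to a solid end at 5.7 rad, and stays where left.
- lift (a joint): rise of the nut on its thread, m, the same for either hand: slow at first, 4.5 mm at half a turn, 7.7 mm at three quarters of a turn, 8.8 mm at the end (4.5 mm times (1 - cos(turn / 2)))
- nut_top (a point): centre of the nut's top, on the stud's axis, 63.5 mm above the desk when tight. Below: a round flange (48 mm across, 20.5 to 29.5 mm above the desk), a hub 33 mm across above it, and two straight opposite wings, each 11 mm thick with a 15 mm bead near the end, reaching 57 mm from the axis, 34 to 62 mm above the desk; all of it rises as it loosens.
- wing_tip (a point): end of one of the two equal wings, mid-height: 55 mm from the axis, 48 mm above the desk when tight. The line from nut_top to it gives the wings' direction, at random at the start; the other wing points the opposite way.
- post: the fixed upright steel stud (12 mm) that carries the nut; origin on the desk on the stud's axis
- board: fixed light wooden board lying on the desk, 470 x 150 x 10 mm. Origin on the desk on the stud's axis; x along the board in the direction in which the base slides out, z up. It reaches from x = -70 to +400 mm, a thin red line across it at 395. Two aluminium rails (10 mm wide, tops 24 mm above the desk) from x = -30 to +400 mm guide the base, 2.5 mm clear each side.
- sled: loose black base with crossbar and red model car fixed on it, one rigid thing, about 0.55 kg. Base 90 mm wide, 10 thick, from x = -34 (fork tips) to +265 mm, lying on the board between the rails. Origin: underside, on the stud's axis at the start; axes as the board's. Car 148 x 60 x 44 mm, x = 109 to 257. It hangs over the board's end once slid over 135 mm.
- fork (a point): mid-point between the fork tips of the base (its x = -34 mm), at its top face. The slot, 16 mm wide, runs from here 43 mm in, round the stud. A white ridge 4.5 mm high across the tips (x = -34 to -28 mm) hooks behind the nut's flange: the base can slide out (+x) only once the nut has risen about 4.5 mm. The fork is clear of the nut when the base has slid 60 mm.
- crossbar (a point): centre of the top edge of the upright aluminium crossbar on the base between nut and car, 10 mm thick along x, 80 mm wide, its top 55 mm above the desk; at x = 95 mm of the base. It can be pushed along +x on its nut side, or pinched from above.
- can: blue spray can, 60 mm diameter, 170 mm high, loose; origin centre of its foot; bystander
- jar: low closed jar with yellow lid, 72 mm diameter, 75 mm high, loose; origin centre of its foot; bystander
- mug: blue mug, 80 mm diameter, 90 mm high, with a handle to its +y, loose; origin centre of its foot; bystander
- carton: yellow toy carton 130 (its x) x 62 x 60 mm, loose; origin centre of its foot; bystander

How it is judged:
By the outcome, as a careful person would: the job done as asked, in the order asked, and still so for the second after the job is handed in, with the robot touching nothing.
It also fails if it takes over 51 s, if anything falls off the work surface, if the arm or the gripper's body presses on something with over 40 N, if the wrist force passes 120 N, or if a joint passes its speed limit or range.

### The arm

A 6-joint arm with a two-finger parallel gripper is mounted at the origin on the work surface. World frame = base frame: x ahead of the robot, y to its left, z up, the work surface at z = 0. Lengths are in mm, angles in rad, forces in N, time in s.
With the tool pointing down it reaches from about 350 to 975 mm from the base axis. Payload 7.1 kg.
Tool frame: the origin (TCP) lies at the very end of the fingers, on their centre line; the grasp point (between the pads) lies 19 mm behind it (ctrl.grasp_offset is the distance from the TCP to the grasp point, in mm); z points along the fingers, y is the line along which they close (so a half turn about z gives the same grasp; the last joint's range is limited). The gripper opens to 88 mm and grips with 3 to 60 N. Pads are 20 mm wide; open, the fingers measure 115 mm over their backs; the gripper's body (75 mm by 178 mm) begins 61 mm behind the grasp point.
Start: joints at [-1.131, 0.423, 1.63, -0, 1.089, -0.019], TCP at [276.809, -560.34, 222.675] pointing down, gripper open.
Joint ranges: [-3, 3], [-0.9, 2.11], [0.09, 2.58], [-1.31, 4.45], [0.11, 2.69], [-2.54, 2.54]. Speed limits (rad/s): [2.39, 2.39, 3.01, 3.14, 3.14, 3.14].

### API

Orientations are given as a rotation vector (axis times angle).
In Python, from workcell import ctrl, viewer, ticket, models gives the robot as it stands.
- The arm moves only by the tool play_rows, never from a script. Its arguments are lists of equal length, an entry for each row: "dp": the shift along the world's x, y, z in mm, a list of three; "yaw": the turn about the world's z in degrees. In form: {"dp": [[tx, ty, tz], ...], "yaw": [yaw, ...]}. A call has 1 to 8 rows; each row shifts and turns the commanded pose from where the row before left it; what a row does not reach is not made up. A row lasts 1/12 s, in which the tool goes at most 41.7 mm and 7.16 degrees, less where a joint would pass 70% of its speed; a pose out of reach is approached as far as the arm can. A call is refused whole if a number of a shift passes 41.7 or a number of a turn 7.16, either way. A call with a gripper value outside its range is refused whole. "gripper" is the closure, from 0 (fully open) to 1 (shut), set as the call begins (left out, the last holds). The fingers move at their own pace and stop on an object; the grip force is fixed at half the most. Time passes only in rows, so rows that do not move let the fingers close. It gives the time, the measured TCP pose, the force, the opening and the grip force at its end, in the units of the state.
- ctrl.get_obs(): the state, without advancing time (a new reading comes with each control period).
- viewer.get_image(name): name is "scene" or "top" or "wrist"; returns a dict with "pixels" (480x640x3 uint8, red, green, blue), "range_z" (480x640 float32, mm along the optical axis (not along the pixel's ray), 0 where there is no reading), "fx", "fy", "cx", "cy" (pixels), "dist_coeffs" ([k1, k2, p1, p2, k3] as OpenCV has them; the pictures are not rectified), "T" (4x4, takes a point from camera to world coordinates); the wrist camera has in their place "hand_eye" (4x4, takes a point from camera to tool coordinates, whose origin is the TCP and whose axes are the flange's). Camera axes: x right, y up, looking along -z (the intrinsics and any distortion apply to the point x, -y, -z); pixel columns grow to the right and rows downward; lengths in mm; the calibration is good to about 2 mm. A picture is of the moment at which its call begins: read the wrist's pose just before it.
- ticket.close_job(): hands the job in; it is judged then, once.
Trained networks look in a picture, given as the dict that the camera call returned (one of the last four; its "shot" number tells which), for a name from the list of things; names that differ only in an ending like _2 or _b are one class to them, and where a whole thing is asked for, a point or a joint stands for the part that bears it (a point fixed in the world has none). Each returns a list of dicts, best first, with "conf" (0 to 1); they miss things now and then, are a little off and sometimes report something else, mostly with a low value. They report only what shows in the picture. A call takes as long as a camera call.
- models.look_for(picture, name): "bbox" ([centre column, centre row, width, height] in pixels, round what is visible of it).
- models.landmark_of(picture, name): "location" ([column, row] in pixels: a listed point, or the origin of a listed thing).
The state is a dict: "t": time; "qpos": joint angles; "qvel": joint speeds; "joint_torque": joint torques, N m; "ee_pos": TCP position; "orientation": TCP orientation; "ft_force": force on the tool from outside, world axes, zero at the start; "moment": the same for the moment, N m; "width": finger opening in mm; "grasp_force": force on a finger pad.
Only numpy, scipy, OpenCV 4.12 (cv2) and the standard library are available. Lean on these libraries where they do the work, as an engineer would, in place of code of your own. Each camera call takes 0.05 s, during which the arm holds its last target. There are 200 camera calls.

## Working session

There is one attempt and no reset: what is moved stays moved. The work goes in short steps, Python scripts to look and compute and a tool call to move; the robot and the scene stay as the last step left them, time stands still between calls to the robot, and variables do not carry over. Pictures are saved under pics/ and viewed, at most 10 in all, crops included, and the job is handed in when it is done.

Besides the shell and the picture viewer there is one more tool, called after "Request:" as name([rows], argument=value, ...), one row to a line, values as JSON. play_rows: Moves the arm, as the interface text tells. Its arguments: {"type":"object","properties":{"dp":{"type":"array"},"yaw":{"type":"array"},"gripper":{"type":"number"}},"required":["dp","yaw"]}

```bash
mkdir -p pics; cat > h.py <<'E'
import numpy as np, cv2
from workcell import ctrl, viewer, ticket, models
from scipy.spatial.transform import Rotation as R
def shot(name,save=None):
    o=ctrl.get_obs(); p=viewer.get_image(name)
    if 'T' in p: T=np.array(p['T'])
    else:
        W=np.eye(4);W[:3,:3]=R.from_rotvec(o['orientation']).as_matrix();W[:3,3]=o['ee_pos'];T=W@np.array(p['hand_eye'])
    p['_T']=T
    if save: cv2.imwrite('pics/'+save,np.array(p['pixels'])[:,:,::-1])
    return p
def ray(p,uv):
    K=np.array([[p['fx'],0,p['cx']],[0,p['fy'],p['cy']],[0,0,1]])
    n=cv2.undistortPoints(np.array([[uv]],float),K,np.array(p['dist_coeffs'],float))[0,0]
    T=p['_T']; return T[:3,3],T[:3,:3]@np.array([n[0],-n[1],-1])
def at_z(p,uv,z):
    o,d=ray(p,uv); return o+d*(z-o[2])/d[2]
def by_depth(p,uv):
    o,d=ray(p,uv); u,v=int(round(uv[0])),int(round(uv[1]))
    w=np.array(p['range_z'])[max(v-1,0):v+2,max(u-1,0):u+2]; w=w[w>0]
    return o+d*np.median(w) if w.size else None
Z=dict(nut_top=63.5,wing_tip=48,post=0,board=0,sled=10,fork=20,crossbar=55,can=0,jar=0,mug=0,carton=0)
E
cat > a.py <<'E'
from h import *
np.set_printoptions(precision=1,suppress=True)
o=ctrl.get_obs();print({k:o[k] for k in('t','ee_pos','orientation','ft_force','width')})
for c in('top','scene'):
    p=shot(c,c+'0.png');print(c,p['_T'][:3,3])
    for n,z in Z.items():
        for l in models.landmark_of(p,n)[:2]:
            print(n,round(l['conf'],2),np.array(l['location']),at_z(p,l['location'],z),by_depth(p,l['location']))
E
python3 a.py
```

```text
{'t': 0.0, 'ee_pos': array([ 276.6, -559.9,  221.9]), 'orientation': array([-3.1, -0.7,  0. ]), 'ft_force': array([ 0.5, -0.6, -0. ]), 'width': 87.5677841393325}
top [ 443.6 -123.4  961.1]
nut_top 0.67 [379.1 284.8] [ 505.3 -204.2   63.5] [ 504.6 -203.2   74.6]
wing_tip 0.59 [343.7 285.7] [ 504.2 -145.3   48. ] [ 503.4 -145.    61.2]
post 0.75 [371.3 286.5] [ 506.5 -195.9    0. ] [ 502.4 -191.2   62.5]
sled 0.93 [373.5 286.9] [ 505.2 -199.    10. ] [ 501.4 -194.4   68.6]
fork 0.63 [392.6 282.8] [ 512.  -231.9   20. ] [ 512.8 -233.1    9. ]
fork 0.5 [443.1 238.5] [ 591.8 -322.9   20. ] [ 577.2 -303.2  112.7]
crossbar 0.82 [324.2 298.8] [ 481.3 -112.5   55. ] [ 481.4 -112.5   53.2]
crossbar 0.31 [343.6 286.7] [ 502.1 -145.    55. ] [ 501.7 -144.8   60.9]
can 0.94 [446.  238.4] [ 595.2 -332.5    0. ] [ 575.7 -305.6  123.4]
jar 0.58 [339.1 194.9] [ 673.8 -136.8    0. ] [ 656.  -135.8   74.5]
mug 0.68 [376.5 382. ] [ 337.8 -205.8    0. ] [ 338.3 -205.4    5.1]
carton 0.97 [240.1 226.4] [613.3  43.6   0. ] [602.7  33.2  59.6]
scene [1177.6   88.2  561.9]
nut_top 0.67 [272.5 197.3] [ 507.1 -196.8   63.5] [ 507.3 -196.7   63.7]
wing_tip 0.94 [306.  208.4] [ 498.7 -145.7   48. ] [ 503.5 -144.1   51.7]
post 0.94 [275.5 225. ] [ 493.9 -199.9    0. ] [ 522.1 -188.    23.2]
board 0.61 [274.9 227.5] [ 500.4 -198.5    0. ] [ 525.2 -188.    20.6]
sled 0.79 [273.9 225.7] [ 508.6 -196.5   10. ] [ 523.3 -190.3   22.2]
sled 0.36 [275.  225.1] [ 506.6 -195.4   10. ] [ 523.4 -188.3   23.9]
crossbar 0.94 [332.8 200. ] [ 474.1 -110.2   55. ] [ 473.4 -110.3   54.5]
can 0.81 [176.2 247.6] [ 594.  -325.2    0. ] [ 617.9 -308.3   23. ]
jar 0.86 [270.8 309.4] [ 673.1 -138.4    0. ] [ 703.2 -124.8   33.5]
jar 0.65 [275.2 228.8] [ 503.5 -196.8    0. ] [ 527.1 -186.8   19.7]
mug 0.98 [308.3 170.7] [ 320.7 -201.5    0. ] [ 364.7 -186.7   28.9]
carton 0.9 [411.4 309.2] [615.3  44.3   0. ] [644.9  46.6  29.5]
```

View pics/top0.png

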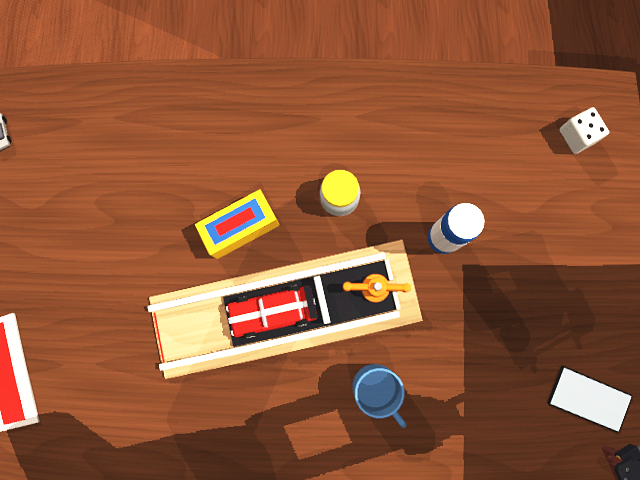

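View pics/scene0.png

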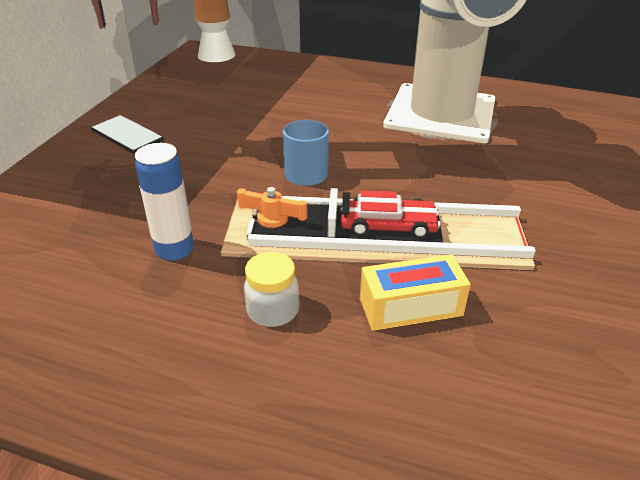

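The top view shows the nut at about (378,287) px, wings nearly along the image rows with tips at about (345,286) and (408,286), and the crossbar at (322,300). The red line is at (157,333), so the base slides to the left and slightly down. In the scene view the stud pokes above the nut at (271,192). The can at (165,205) is the only tall neighbour. I'll move above the nut next.

Request:
play_rows([
  [19,30,5],
  [19,30,5],
  [19,30,5],
  [19,30,5],
  [19,30,5],
  [19,30,5],
  [19,30,5],
  [19,30,0],
], yaw=[7,7,7,7,7,7,7,7], gripper=1)

```text
t: 1.87
ee_pos: [429.9, -319.1, 258.9]
orientation: [2.358, 2.073, 0.001]
ft_force: [0.4, 0.5, 0.2]
width: 37.7
grasp_force: 0.0
```

Request:
play_rows([
  [19,30,0],
  [19,30,0],
  [19,30,0],
  [20,32,0],
  [0,0,0],
  [0,0,0],
], yaw=[7,7,7,0,0,0])

```text
t: 2.37
ee_pos: [506.5, -196.9, 257.7]
orientation: [1.945, 2.467, -0.0]
ft_force: [-0.2, -0.3, -0.6]
width: 1.0
grasp_force: 0.0
```

```bash
cat > b.py <<'E'
from h import *
import sys
np.set_printoptions(precision=1,suppress=True)
o=ctrl.get_obs();M=R.from_rotvec(o['orientation']).as_matrix()
print(o['t'],o['ee_pos'],'tool y az',np.degrees(np.arctan2(M[1,1],M[0,1])),o['ft_force'],o['width'],np.array(o['qpos']))
for c in sys.argv[2:]:
    p=shot(c,c+sys.argv[1]+'.png');print(c,p['_T'][:3,3])
    for n in ('nut_top','wing_tip','post','fork','crossbar'):
        for l in models.landmark_of(p,n)[:2]:
            print(n,round(l['conf'],2),np.array(l['location']),at_z(p,l['location'],Z[n]),by_depth(p,l['location']))
E
python3 b.py 1 wrist; python3 -c "
from h import *
shot('scene','scene1.png')"
```

```text
2.3667 [ 506.5 -196.9  257.7] tool y az 13.478534032644463 [-0.2 -0.3 -0.6] 0.9789441621481576 [-0.4  0.3  1.8 -0.   1.1 -0.6]
wrist [ 490.8 -132.6  419.5]
nut_top 0.95 [310.3 221.6] [ 498.9 -200.9   63.5] [ 498.6 -198.5   75.9]
wing_tip 0.81 [325.3 162.9] [ 500.  -151.8   48. ] [ 499.6 -151.    62.4]
post 0.79 [313.6 209.7] [ 500.7 -200.8    0. ] [ 499.3 -190.6   62.9]
fork 0.93 [309.  246.6] [ 504.2 -233.1   20. ] [ 502.8 -222.7   61.4]
crossbar 0.94 [314.4 105. ] [ 480.3 -108.5   55. ] [ 480.3 -108.5   54.3]
```

View pics/wrist1.png

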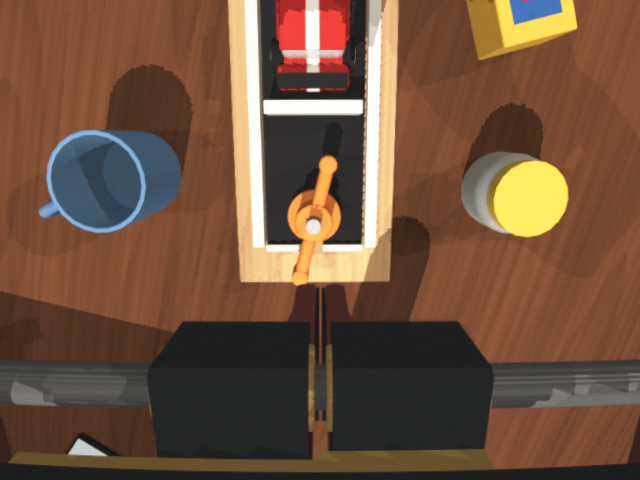

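View pics/scene1.png

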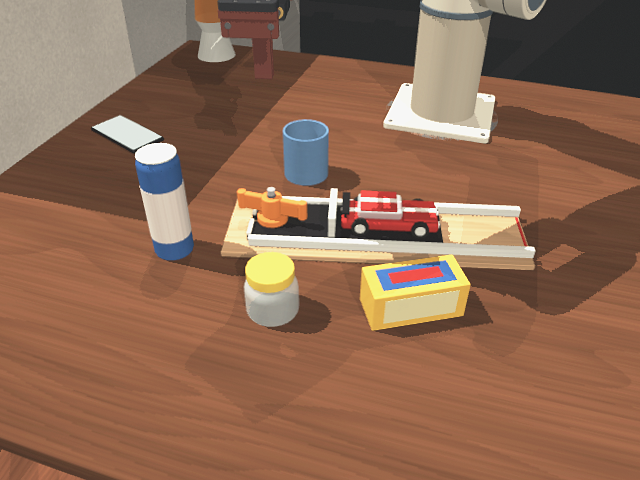

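The wrist picture shows the stud at (314,226), wing beads at (328,162) and (301,277), and the crossbar at (314,106). From these the nut is at about (503,-200), the wing azimuth about 91° and the board axis about 103°. The scene view shows the hand above the nut with its narrow side towards the camera, so its long side lies along tool y and clears the can. I'll lower the closed fingers beside the +y wing, on its +x side.

Request:
play_rows([
  [13,20,0],
  [14,19,-16],
  [0,0,-40],
  [0,0,-40],
  [0,0,-40],
  [0,0,-40],
  [0,0,-40],
  [0,0,0],
], yaw=[0,0,0,0,0,0,0,0])

```text
t: 3.38
ee_pos: [527.1, -158.3, 34.3]
orientation: [-1.943, -2.452, 0.007]
ft_force: [-2.4, 0.7, 0.6]
width: 0.6
grasp_force: 0.0
```

Request:
play_rows([
  [-1.5,0,0],
  [-1.5,0,0],
  [-1,0,0],
  [-1,0,0],
  [0,0,0],
], yaw=[0,0,0,0,0])

```text
t: 3.8
ee_pos: [529.0, -159.8, 44.1]
orientation: [1.947, 2.461, 0.002]
ft_force: [-0.3, -0.3, 0.4]
width: -0.1
grasp_force: 0.0
```

Request:
play_rows([
  [-1,0,0],
  [-1,0,0],
  [-1,0,0],
  [0,0,0],
  [0,0,0],
], yaw=[0,0,0,0,0])

```text
t: 4.22
ee_pos: [524.7, -159.3, 41.7]
orientation: [-1.95, -2.463, 0.0]
ft_force: [0.4, 0.7, -0.1]
width: 0.9
grasp_force: 0.0
```

Request:
play_rows([
  [-1,0,0],
  [-1,0,0],
  [0,0,0],
  [0,0,0],
], yaw=[0,0,0,0])

```text
t: 4.55
ee_pos: [522.7, -159.3, 41.6]
orientation: [-1.949, -2.463, 0.0]
ft_force: [-0.2, -0.8, -1.0]
width: 0.7
grasp_force: 0.0
```

Request:
play_rows([
  [-1,0,0],
  [-1,0,0],
  [0,0,0],
  [0,0,0],
], yaw=[0,0,0,0])

```text
t: 4.88
ee_pos: [520.7, -159.3, 41.7]
orientation: [-1.95, -2.463, 0.0]
ft_force: [0.5, 1.0, 0.8]
width: 0.7
grasp_force: 0.0
```

Request:
play_rows([
  [-1,0,0],
  [-1,0,0],
  [0,0,0],
], yaw=[0,0,0])

```text
t: 5.13
ee_pos: [519.0, -159.4, 41.8]
orientation: [1.949, 2.463, 0.001]
ft_force: [0.3, -0.3, -0.7]
width: 0.0
grasp_force: 0.4
```

Request:
play_rows([
  [-1,0,0],
  [-1,0,0],
  [0,0,0],
], yaw=[0,0,0])

```text
t: 5.38
ee_pos: [517.7, -159.5, 41.9]
orientation: [1.949, 2.462, 0.002]
ft_force: [4.9, 0.9, 0.1]
width: 0.1
grasp_force: 2.2
```

Request:
play_rows([
  [-1,0,0],
  [-1,0,0],
  [0,0,0],
], yaw=[0,0,0])

```text
t: 5.63
ee_pos: [516.0, -159.4, 42.0]
orientation: [1.948, 2.462, 0.002]
ft_force: [6.7, 3.0, -1.2]
width: 0.3
grasp_force: 3.1
```

Request:
play_rows([
  [-1,0,0],
  [0,0,0],
], yaw=[0,0])

```text
t: 5.8
ee_pos: [515.5, -159.5, 42.1]
orientation: [1.948, 2.461, 0.003]
ft_force: [6.7, 2.3, -2.0]
width: 0.4
grasp_force: 3.7
```

Request:
play_rows([
  [-1,0,0],
  [0,0,0],
], yaw=[0,0])

```text
t: 5.97
ee_pos: [515.0, -159.5, 42.2]
orientation: [1.948, 2.46, 0.004]
ft_force: [9.0, 3.1, -3.6]
width: 0.7
grasp_force: 4.5
```

It stiffens after about 3 mm, with 9 N and rising, so counter-clockwise is probably the solid way. I'll back off, go over the wing and try the other way.

Request:
play_rows([
  [6,0,0],
  [0,0,20],
  [0,0,22],
  [-18,0,0],
  [-18,0,0],
  [-12,0,0],
  [0,0,-20],
  [0,0,-22],
], yaw=[0,0,0,0,0,0,0,0])

```text
t: 6.63
ee_pos: [470.3, -159.6, 42.2]
orientation: [1.949, 2.462, 0.0]
ft_force: [0.6, -0.3, 0.0]
width: 0.5
grasp_force: 0.0
```

Request:
play_rows([
  [0,0,0],
  [2,0,0],
  [2,0,0],
  [2,0,0],
  [0,0,0],
], yaw=[0,0,0,0,0])

```text
t: 7.05
ee_pos: [478.1, -159.6, 42.6]
orientation: [1.948, 2.462, 0.001]
ft_force: [-1.6, -0.6, 0.6]
width: 0.4
grasp_force: 0.0
```

Request:
play_rows([
  [1,0,0],
  [1,0,0],
  [0,0,0],
], yaw=[0,0,0])

```text
t: 7.3
ee_pos: [479.2, -159.4, 42.0]
orientation: [1.949, 2.463, 0.0]
ft_force: [0.6, 0.1, -0.6]
width: 0.6
grasp_force: 0.0
```

Request:
play_rows([
  [1,0,0],
  [1,0,0],
  [0,0,0],
], yaw=[0,0,0])

```text
t: 7.55
ee_pos: [481.0, -159.4, 41.7]
orientation: [1.949, 2.463, 0.0]
ft_force: [0.0, 0.3, -0.4]
width: 0.5
grasp_force: 0.0
```

Request:
play_rows([
  [1,0,0],
  [1,0,0],
  [0,0,0],
], yaw=[0,0,0])

```text
t: 7.8
ee_pos: [483.0, -159.4, 41.7]
orientation: [1.949, 2.463, 0.0]
ft_force: [0.0, 0.8, -0.4]
width: 0.1
grasp_force: 0.0
```

Request:
play_rows([
  [1,0,0],
  [1,0,0],
  [0,0,0],
], yaw=[0,0,0])

```text
t: 8.05
ee_pos: [484.0, -159.1, 41.5]
orientation: [-1.948, -2.462, 0.001]
ft_force: [-2.5, 0.1, 2.4]
width: 0.4
grasp_force: 1.6
```

Request:
play_rows([
  [1,0,0],
  [1,0,0],
  [0,0,0],
], yaw=[0,0,0])

```text
t: 8.3
ee_pos: [485.4, -158.9, 41.4]
orientation: [-1.948, -2.461, 0.002]
ft_force: [-5.3, 0.8, 4.5]
width: 0.1
grasp_force: 2.9
```

Request:
play_rows([
  [1,0,0],
  [1,0,0],
  [0,0,0],
], yaw=[0,0,0])

```text
t: 8.55
ee_pos: [487.3, -158.8, 41.4]
orientation: [-1.948, -2.461, 0.002]
ft_force: [-6.4, 1.1, 4.4]
width: 0.8
grasp_force: 3.1
```

Request:
play_rows([
  [1,0,0],
  [1,0,0],
  [0,0,0],
], yaw=[0,0,0])

```text
t: 8.8
ee_pos: [489.2, -158.7, 41.4]
orientation: [-1.948, -2.461, 0.002]
ft_force: [-5.4, 1.7, 5.1]
width: 0.5
grasp_force: 3.2
```

Request:
play_rows([
  [1,0,0],
  [1,0,0],
  [0,0,0],
], yaw=[0,0,0])

```text
t: 9.05
ee_pos: [491.2, -158.7, 41.4]
orientation: [-1.947, -2.461, 0.002]
ft_force: [-6.1, 2.2, 5.1]
width: 0.5
grasp_force: 3.2
```

Request:
play_rows([
  [1,0,0],
  [1,0,0],
  [0,0,0],
], yaw=[0,0,0])

```text
t: 9.3
ee_pos: [493.2, -158.7, 41.4]
orientation: [-1.947, -2.461, 0.002]
ft_force: [-5.8, 2.0, 4.3]
width: 0.3
grasp_force: 3.2
```

Clockwise it gives: 9 mm at a steady 6 N, so the thread is left-handed. I'll sweep the fingers clockwise round the stud at a radius of about 43 mm.

Request:
play_rows([
  [7.4,0.9,0.2],
  [7.5,-0.4,0.2],
  [7.3,-1.7,0.2],
  [6.9,-2.9,0.2],
  [6.3,-4.1,0.2],
  [5.5,-5.1,0.2],
  [4.5,-6.0,0.2],
], yaw=[0,0,0,0,0,0,0])

```text
t: 9.88
ee_pos: [538.1, -177.3, 42.0]
orientation: [-1.946, -2.459, 0.002]
ft_force: [-7.7, 6.8, -0.3]
width: 0.6
grasp_force: 4.0
```

```bash
python3 b.py 2 top
```

```text
9.8833 [ 538.1 -177.3   42. ] tool y az 13.285315868616784 [-7.7  6.8 -0.3] 0.6251054875714774 [-0.3  0.6  1.8  0.   0.7 -0.6]
top [ 443.6 -123.4  961.1]
```

Request:
play_rows([
  [3.4,-6.7,0.2],
  [2.2,-7.2,0.2],
  [0.9,-7.4,0.2],
  [-0.4,-7.5,0.2],
  [-1.7,-7.3,0.2],
  [-2.9,-6.9,0.2],
  [-4.1,-6.3,0.2],
  [-5.1,-5.5,0.2],
], yaw=[0,0,0,0,0,0,0,0])

```text
t: 10.85
ee_pos: [534.3, -233.6, 45.2]
orientation: [1.948, 2.461, 0.003]
ft_force: [2.8, 5.7, 0.0]
width: 0.5
grasp_force: 2.6
```

Request:
play_rows([
  [-6.0,-4.5,0.2],
  [-6.7,-3.4,0.2],
  [-7.2,-2.2,0.2],
  [-7.4,-0.9,0.2],
  [-7.5,0.4,0.2],
], yaw=[0,0,0,0,0])

```text
t: 11.27
ee_pos: [502.1, -245.6, 47.1]
orientation: [1.944, 2.455, 0.005]
ft_force: [9.0, 1.4, -0.2]
width: 0.7
grasp_force: 3.7
```

Request:
play_rows([
  [-7.3,1.7,0.2],
  [-6.9,2.9,0.2],
  [-6.3,4.1,0],
  [0,0,0],
], yaw=[0,0,0,0])

```text
t: 11.6
ee_pos: [480.9, -237.2, 47.8]
orientation: [1.943, 2.456, 0.003]
ft_force: [4.0, -2.8, 1.6]
width: 0.8
grasp_force: 2.2
```

```bash
python3 b.py 3 top scene
```

```text
11.6 [ 480.9 -237.2   47.8] tool y az 13.300644384962155 [ 4.  -2.8  1.6] 0.7930637630252859 [-0.5  0.6  1.9 -0.   0.6 -0.7]
top [ 443.6 -123.4  961.1]
nut_top 0.66 [377.4 284.2] [ 506.3 -201.3   63.5] [ 481.6 -170.6  417.4]
fork 0.19 [370.9 288.5] [ 501.7 -193.7   20. ] [ 479.9 -167.3  373.2]
crossbar 0.56 [321.  300.7] [ 478.1 -107.2   55. ] [ 478.1 -107.2   54.1]
crossbar 0.27 [240.4 228.1] [600.6  33.4  55. ] [599.6  32.4  60.7]
scene [1177.6   88.2  561.9]
nut_top 0.7 [272.3 192.3] [ 494.4 -202.    63.5] [ 507.5 -196.5   73. ]
wing_tip 0.75 [265.2 183.2] [ 451.9 -231.7   48. ] [ 478.6 -219.9   66.9]
post 0.84 [273.2 226.2] [ 498.  -202.3    0. ] [ 521.7 -192.2   19.5]
fork 0.77 [247.2 214.8] [ 506.8 -242.3   20. ] [ 494.  -248.6    9.7]
fork 0.47 [277.9 227.3] [ 522.6 -184.    20. ] [ 551.3 -172.1   43.7]
crossbar 0.75 [336.  202.2] [ 478.3 -103.8   55. ] [ 475.4 -104.6   52.9]
```

Request:
play_rows([
  [-6.3,4.1,0.2],
  [-5.5,5.1,0.2],
  [-4.5,6.0,0.2],
  [-2.5,4.6,0],
  [0,0,0],
], yaw=[0,0,0,0,0])

```text
t: 12.62
ee_pos: [461.4, -217.3, 47.9]
orientation: [1.944, 2.458, 0.001]
ft_force: [4.3, -6.1, 2.2]
width: 0.4
grasp_force: 2.8
```

Request:
play_rows([
  [-10,-10,0],
  [-8,-12,12],
  [0,0,40],
  [0,0,40],
  [8,-10,40],
  [0,-10,40],
  [0,0,0],
  [0,0,0],
], yaw=[0,0,0,0,0,0,0,0])

```text
t: 13.28
ee_pos: [449.7, -258.8, 220.8]
orientation: [1.947, 2.458, 0.001]
ft_force: [0.5, -0.4, -0.3]
width: 0.5
grasp_force: 0.0
```

```bash
python3 b.py 4 wrist
```

```text
13.2833 [ 449.7 -258.8  220.8] tool y az 13.25680481043923 [ 0.5 -0.4 -0.3] 0.5352955942289365 [-0.5  0.3  1.9 -0.   1.  -0.8]
wrist [ 433.5 -193.9  382.3]
nut_top 0.81 [406.5 169.4] [ 501.7 -202.1   63.5] [ 499.  -201.8   76.1]
wing_tip 0.96 [330.2 151.1] [ 444.9 -202.8   48. ] [ 444.5 -202.5   58.7]
post 0.71 [393.9 164.6] [ 503.4 -202.4    0. ] [ 490.5 -200.8   70.4]
fork 0.76 [395.4 204.9] [ 510.  -234.1   20. ] [ 512.2 -235.2    9.7]
crossbar 0.96 [407.5  32.2] [ 478.2 -109.4   55. ] [ 478.3 -109.3   54.6]
crossbar 0.37 [197.1 121.7] [ 344.6 -204.1   55. ] [ 330.9 -205.6    4.6]
```

View pics/wrist4.png

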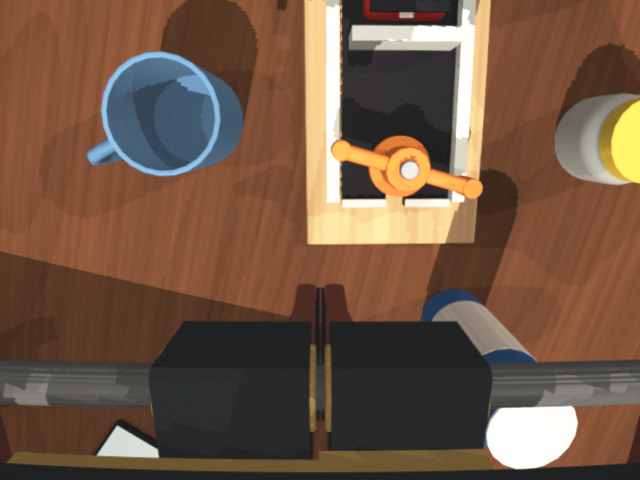

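The wings now lie at (339,150) and (473,188) px, azimuth 177.5°. The nut has turned about 272° clockwise, so the base should be free. Next I'll go down between the nut and the crossbar and push along (-0.233, 0.972).

Request:
play_rows([
  [10,30,0],
  [10,30,0],
  [9,30,0],
  [9,29,0],
  [0,0,-40],
  [0,0,-40],
  [0,0,-40],
  [0,0,-30],
], yaw=[0,0,0,0,0,0,0,0])

```text
t: 14.25
ee_pos: [484.6, -137.3, 65.0]
orientation: [-1.946, -2.462, 0.002]
ft_force: [0.1, -0.5, -0.5]
width: 0.3
grasp_force: 0.0
```

Request:
play_rows([
  [0,0,-25],
  [0,0,-10],
  [0,0,0],
  [0,0,0],
], yaw=[0,0,0,0])

```text
t: 14.58
ee_pos: [486.1, -138.3, 33.1]
orientation: [-1.949, -2.463, 0.001]
ft_force: [0.0, 0.2, -0.1]
width: 0.5
grasp_force: 0.0
```

Request:
play_rows([
  [-1,4,0],
  [-1,4,0],
  [-1,4,0],
  [-0.7,3,0],
  [-0.7,3,0],
  [-0.7,3,0],
], yaw=[0,0,0,0,0,0])

```text
t: 15.08
ee_pos: [482.6, -117.9, 34.4]
orientation: [1.947, 2.461, 0.001]
ft_force: [1.7, -5.2, 4.0]
width: 0.5
grasp_force: 2.5
```

Request:
play_rows([
  [-1,4,0],
  [-1,4,0],
  [-1,4,0],
  [-0.9,4,0],
  [-0.9,4,0],
  [-0.9,4,0],
], yaw=[0,0,0,0,0,0])

```text
t: 15.58
ee_pos: [477.0, -93.8, 34.3]
orientation: [1.947, 2.461, 0.002]
ft_force: [0.6, -4.6, 3.9]
width: 0.4
grasp_force: 2.7
```

Request:
play_rows([
  [-1.2,5,0],
  [-1.2,5,0],
  [-1.2,5,0],
  [-1.2,5,0],
  [-1.2,5,0],
  [-1.2,5,0],
  [-1.2,5,0],
], yaw=[0,0,0,0,0,0,0])

```text
t: 16.17
ee_pos: [468.5, -58.7, 34.2]
orientation: [1.947, 2.461, 0.002]
ft_force: [0.8, -5.4, 3.8]
width: 0.4
grasp_force: 2.6
```

Request:
play_rows([
  [-1.2,5,0],
  [-1.2,5,0],
  [-1.2,5,0],
  [-1,4,0],
  [-0.5,2,0],
  [0,0,0],
], yaw=[0,0,0,0,0,0])

```text
t: 16.67
ee_pos: [462.3, -37.1, 33.6]
orientation: [1.949, 2.463, 0.001]
ft_force: [1.3, -1.8, -0.0]
width: 0.9
grasp_force: 0.7
```

Request:
play_rows([
  [2,-10,0],
  [3,-12,0],
  [0,0,30],
  [0,0,40],
  [0,0,40],
  [0,0,40],
  [0,-30,40],
  [0,-30,0],
], yaw=[0,0,0,0,0,0,0,0])

```text
t: 17.33
ee_pos: [470.4, -115.9, 223.1]
orientation: [1.941, 2.458, 0.007]
ft_force: [1.1, -0.6, 0.3]
width: 0.8
grasp_force: 0.0
```

Request:
play_rows([
  [-20,-30,0],
  [-20,-30,0],
  [0,0,0],
  [0,0,0],
], yaw=[0,0,0,0], gripper=0)

```text
t: 17.67
ee_pos: [425.8, -176.4, 216.6]
orientation: [-1.955, -2.458, -0.0]
ft_force: [0.0, 0.1, 0.3]
width: 23.9
grasp_force: 0.0
```

```bash
python3 b.py 5 wrist; python3 b.py 5 top
```

```text
17.6667 [ 425.8 -176.4  216.6] tool y az 13.024929809713775 [0.  0.1 0.3] 23.888862267837986 [-0.4  0.2  2.   0.   1.  -0.6]
wrist [ 410.7 -112.1  378.4]
nut_top 0.61 [406.9 287.3] [ 501.  -205.7   63.5] [ 497.6 -202.2   75.2]
wing_tip 0.89 [336.3 263.5] [ 445.  -203.7   48. ] [ 447.5 -210.3   24. ]
post 0.83 [395.9 259.8] [ 502.1 -201.3   -0. ] [ 490.2 -189.7   49.1]
post 0.6 [400.5 197.6] [ 490.9 -145.6    0. ] [ 488.8 -144.7    9.8]
fork 0.76 [400.5 198.7] [ 486.9 -144.7   20. ] [ 489.  -145.6   10. ]
crossbar 0.56 [416.8  25.1] [458.5 -21.4  55. ] [458.6 -21.3  54.5]
17.9667 [ 427.4 -173.8  216.5] tool y az 13.37245005918549 [-0.4  0.8  0.3] 47.47738920138583 [-0.4  0.2  2.   0.   1.  -0.6]
top [ 443.6 -123.4  961.1]
fork 0.55 [341.9 294.1] [ 491.4 -142.9   20. ] [ 463.4 -131.5  570.8]
crossbar 0.58 [272.5 309.1] [462.8 -25.7  55. ] [462.8 -25.6  53.8]
```

View pics/wrist5.png

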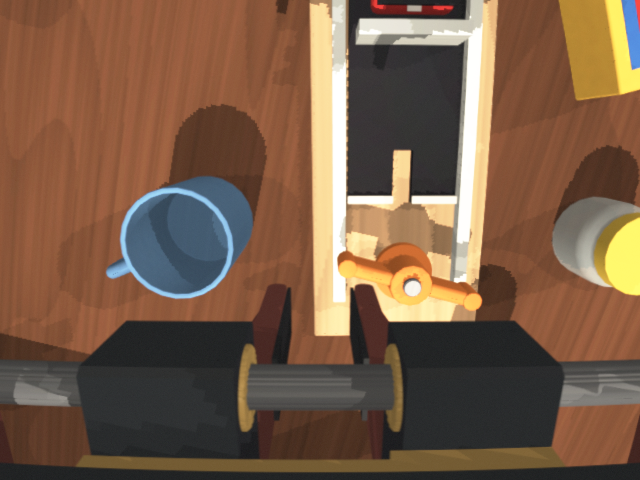

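View pics/top5.png

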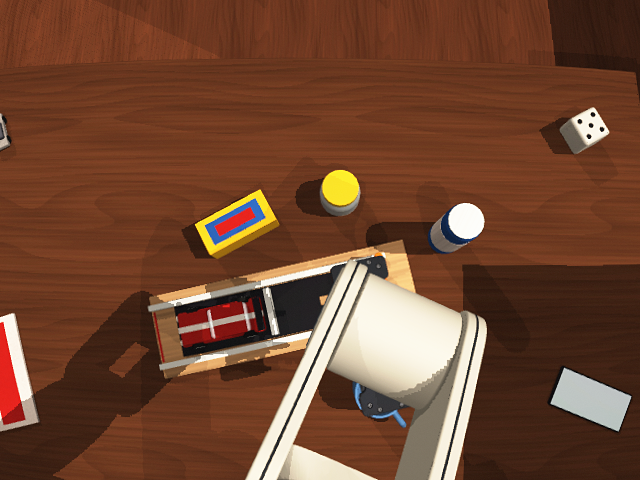

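The fork ridge at (402,199) px in the wrist view is well clear of the nut at (412,285). The base has slid about 88–90 mm and its front, at (178,335) in the top view, is short of the red line. The bystanders have not moved and the hand is free.

```bash
python3 -c "
from workcell import ticket
print(ticket.close_job())"
```

```text
the job is handed in; nothing more can be done
None
```

I handed the job in: the nut proved left-handed, I unscrewed it about three quarters of a turn (roughly 272° clockwise), then slid the base about 89 mm, leaving the fork clear of the nut, the base short of the board's end, the can, jar, mug and carton untouched, and the gripper open and holding nothing.

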